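# Fit the anvil of a lid-stamping jig and bring the stamp lever over its post

## Task

Set up the lid-stamping jig on the packing bench: put the loose anvil into the jig's rectangular pocket and press it down until its foot is flush with the jig's top, then let go of it. Then pick up the cast stamp lever by its balance point, keeping it level, and carry it over the jig so that its hub is centred over the upright post and its toe is over the anvil. Finish while holding it there, still and level, its hub a few centimetres clear above the top of the post; do not let go or lower it onto the post, and leave the jars and the lid stack alone.

Things in the scene. Friction and masses are not known exactly. Their poses are not given: they have to be found in the camera images.
- post_top (a point): Top of the jig's upright steel post (16 mm diameter, top 50 mm above the plate, 70 mm above the table; 34 mm collar, 12 mm high, at its foot). Axes are the jig's: z up, x from post to pocket. The post stands at the jig's end nearer the robot, 85 mm from the plate's centre.
- pocket (a point): Centre of the mouth of the jig's rectangular pocket, level with the plate's top (20 mm above the table), 170 mm from the post. Mouth 58 (x) x 44 (y) mm, axes the jig's. A black friction pad inside first stops the anvil 5 mm proud; it slides down under more than about 6 N to a stop 12 mm below the plate's top and stays there. A push of 8 to 20 N brings the anvil home.
- pad (a joint): How far the friction pad in the pocket has been pushed down, in m: 0 is up as at the start, 0.005 fully down (anvil flush).
- anvil_mid (a point): Middle of the loose aluminium anvil, half-way up (20 mm above its underside; it starts upright on the table near the middle). Foot 54 (x) x 40 (y) x 12 mm high; on it, centred, a block 26 (x) x 20 (y) x 28 mm high to hold it by; 40 mm high in all, 0.12 kg. z up, x along the foot's long side, which goes along the jig's x; either way round fits.
- anvil_step (a point): Same anvil, same axes: the centre of the anvil at the level of the top face of its foot, 12 mm above its underside. This comes level with pocket when the anvil is fully home.
- balance (a point): Balance point of the loose cast-iron stamp lever (0.5 kg): in the middle of its straight arm, 31 mm above its underside, below a small bare-steel stud (16 mm across, 5 mm high) on the arm's top. x along the arm from hub to toe, z up. Arm 18 mm wide (y), 20 mm deep, clear beneath by 21 mm and at the sides from 45 mm towards the hub to 88 mm towards the toe. It starts level on the table.
- hub_bottom (a point): Centre of the underside of the lever's big round hub (44 mm diameter, 42 mm high, 20 mm bore right through), 67 mm from the balance point and 31 mm below it; at the start the hub end is towards the robot. Axes are the lever's.
- toe_bottom (a point): Centre of the underside of the lever's small round toe (30 mm diameter, 42 mm high), 103 mm from the balance point at the far end, 170 mm from the hub. Axes are the lever's.
- stamp_lever: The whole lever; its origin is on the level of its underside, straight below the balance point. Axes as for balance.
- anvil: The whole anvil; origin at the centre of its underside.
- jig: The fixed jig: a grey-painted plate 250 (x) x 104 (y) x 20 mm high lying on the table, left or right of the middle, with post and pocket 85 mm either side of its centre. Origin at the centre of its underside; x from the post towards the pocket.
- jar_a: Bystander: dark glass jar of preserve with a metal lid and a label, 68 mm diameter, 95 mm high, beyond the work; origin under its centre.
- jar_b: Bystander: the same jar without a label, beyond the work.
- lid_stack: Bystander: stack of four metal jar lids, 66 mm diameter, 32 mm high, between the anvil and the jars; origin under its centre.
Not all that is in view belongs to the job. What is meant by the anvil is not brown, and is the larger of those in its own colour. Of the things that look like the stamp_lever, the larger one is meant.

How it is judged:
By the outcome, as a careful person would: the job done as asked, in the order asked, and still so for the second after the job is handed in, while the arm keeps its last pose, push and grip.
It also fails if it takes over 54 s, if anything falls off the work surface, if the arm or the gripper's body presses on something with over 40 N, if the wrist force passes 120 N, or if a joint passes its speed limit or range.

## Robot

A 7-joint arm with a two-finger parallel gripper is mounted at the origin on the work surface. World frame = base frame: x ahead of the robot, y to its left, z up, the work surface at z = 0. Lengths are in m, angles in degrees, forces in N, time in s.
With the tool pointing down it reaches from about 0.4 to 0.85 m from the base axis. Payload 10.4 kg.
Tool frame: the origin (TCP) lies on the centre line of the jaws, within the pads' length; the fingertips stand 14 mm ahead of it and the grasp point (between the pads) lies 5 mm behind it; z points along the fingers, y is the line along which they close (so a half turn about z gives the same grasp; the last joint's range is limited). The gripper opens to 87 mm and grips with 3 to 60 N. Pads are 19 mm wide; open, the fingers measure 117 mm over their backs; the gripper's body (75 mm by 190 mm) begins 51 mm behind the grasp point.
Start: joints at [-75.894, 19.034, -3.707, 83.658, 1.238, 77.344, -5.071], TCP at [0.166, 0.603, 0.237] pointing down, gripper open.
Joint ranges: [-148.97, 148.97], [-28.65, 121.19], [-84.17, 76.75], [9.2, 138.47], [-72.65, 252.65], [3.7, 117.97], [-149.18, 149.18]. Speed limits (degrees/s): [127.2, 127.2, 159.86, 159.86, 180, 180, 180].

## Interface

Orientations are given as a 3x3 rotation matrix whose columns are the frame's x, y, z axes.
In Python, from rig import manip, vision gives the robot as it stands.
- The arm moves only by the shell command python3 -m jog 'ROWS' [OPENING] [FORCE]. ROWS is JSON, a list that holds one entry, the list of rows, each a list of 4 numbers: the shift along the tool's x, y, z normalised to -1 to 1, where 1 is 8 cm, then the turn about the tool's z normalised to -1 to 1, where 1 is 180 degrees. A call has 1 to 8 rows; each row shifts and turns the commanded pose from where the row before left it, along the tool's axes as they then stand; what a row does not reach is not made up. A row lasts 1/12 s, in which the tool goes at most 41.7 mm and 7.16 degrees, less where a joint would pass 70% of its speed; a pose out of reach is approached as far as the arm can. A call with a number of a shift or a turn outside -1 to 1 is refused whole. A call with a gripper value outside its range is refused whole. OPENING is the opening, from 0 (shut) to 1 (fully open), set as the call begins (- or left out, the last holds). The fingers move at their own pace and stop on an object; FORCE is the grip in N (left out, the last holds). Time passes only in rows, so rows that do not move let the fingers close. It gives the time, the measured TCP pose, the force, the opening and the grip force at its end, in the units of the state.
- manip.get_state(): the state, without advancing time (a new reading comes with each control period).
- vision.get_image(name): name is "scene" or "top" or "wrist"; returns a dict with "img" (480x640x3 uint8, blue, green, red), "K" (3x3 intrinsics, pixels), "world_from_camera" (4x4, takes a point from camera to world coordinates). Camera axes: x right, y down, z forward; pixel columns grow to the right and rows downward; lengths in m; the calibration is good to about 2 mm. A picture is of the moment at which its call begins. There is no depth.
- manip.finish_job(): hands the job in; it is judged then, once.
The state is a dict: "t": time; "qpos": joint angles; "qd": joint speeds; "tau": joint torques, N m; "tcp_pos": TCP position; "eef_rot": TCP orientation; "ft_force": force on the tool from outside, world axes, zero at the start; "wrist_torque": the same for the moment, N m; "width": opening from 0.0 (shut) to 1.0 (fully open); "grasp_force": force on a finger pad.
Only numpy, scipy, OpenCV 4.12 (cv2) and the standard library are available. Lean on these libraries where they do the work, as an engineer would, in place of code of your own. Each camera call takes 0.05 s, during which the arm holds its last target. There are 200 camera calls.

## Working session

There is one attempt and no reset: what is moved stays moved. The work goes in short steps, Python scripts to look and compute and a shell command to move; the robot and the scene stay as the last step left them, time stands still between calls to the robot, and variables do not carry over. Pictures are saved under pics/ and viewed, at most 10 in all, crops included, and the job is handed in when it is done.

```bash
mkdir -p pics; ls; cat > h.py <<'E'
from rig import manip, vision
import numpy as np, cv2
def snap(n,f):
    d=vision.get_image(n); cv2.imwrite('pics/'+f+'.png',d['img']); np.savez('pics/'+f+'.npz',K=d['K'],T=d['world_from_camera']); return d
def ray(f,uv):
    d=np.load('pics/'+f+'.npz'); r=d['T'][:3,:3]@np.linalg.inv(d['K'])@np.array([*uv,1.]); return d['T'][:3,3],r/np.linalg.norm(r)
def onz(f,uv,z):
    o,r=ray(f,uv); return o+r*(z-o[2])/r[2]
def tri(*obs):
    A=np.zeros((3,3));b=np.zeros(3)
    for f,uv in obs:
        o,r=ray(f,uv);P=np.eye(3)-np.outer(r,r);A+=P;b+=P@o
    p=np.linalg.solve(A,b); return p,[float(np.linalg.norm(np.cross(p-ray(f,uv)[0],ray(f,uv)[1]))) for f,uv in obs]
def proj(f,p):
    d=np.load('pics/'+f+'.npz'); c=np.linalg.inv(d['T'])@np.array([*p,1.]); q=d['K']@c[:3]; return q[:2]/q[2]
def totool(dp):
    R=np.array(manip.get_state()['eef_rot']); return R.T@np.array(dp)/0.08
E
python3 - <<'E'
from h import *
for n in ['top','scene','wrist']: 
    d=snap(n,n+'0'); print(n,d['world_from_camera'][:3,3],d['K'][0,0])
s=manip.get_state();print(np.round(s['eef_rot'],3),s['tcp_pos'],s['width'],s['t'])
E
```

```text
pics
top [ 0.45688536 -0.0883657   0.90198869] 445.92315044156015
scene [ 1.51976673 -0.02872727  1.04492468] 611.8710872162304
wrist [0.10185683 0.61978698 0.3840628 ] 358.91611949153344
[[-0.964  0.266 -0.   ]
 [ 0.266  0.964 -0.001]
 [-0.    -0.001 -1.   ]] [0.16592437 0.60228959 0.23597137] 0.9991921292386994 0.15
```

View pics/top0.png

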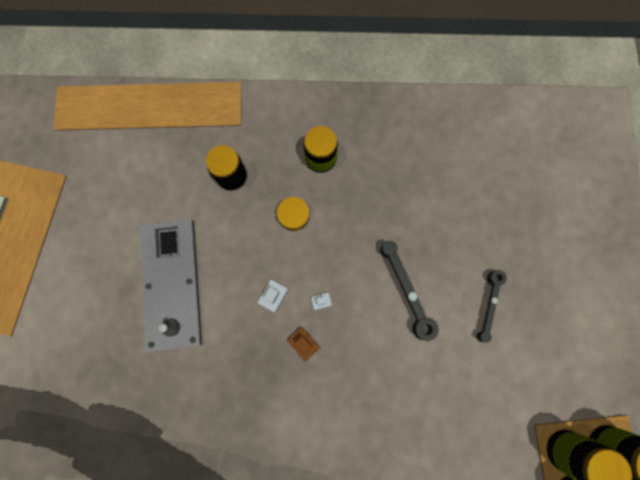

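View pics/scene0.png

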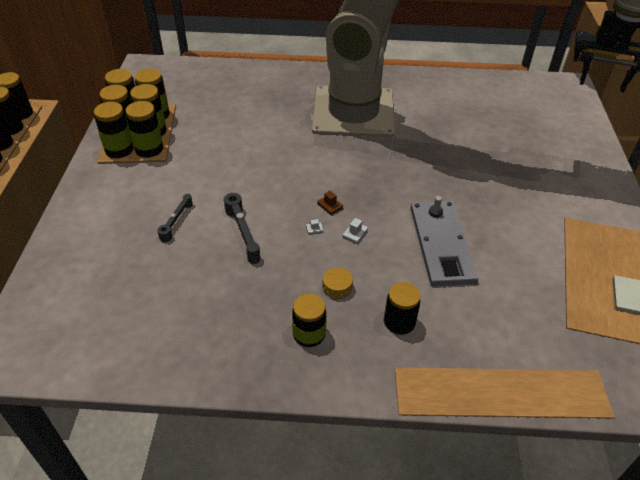

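Anvil candidates in the top view are white (272,295), small white (321,300) and brown (303,343). The larger white one at (272,295) fits. The lever candidates are (408,292) and the shorter (490,305), and the larger, at (408,292), is meant. The jig is on the left, with its pocket at (168,241) and post top near (165,328). I'll confirm with one enlarged crop.

```bash
python3 - <<'E'
from h import *
t=cv2.imread('pics/top0.png');s=cv2.imread('pics/scene0.png')
def c(i,x,y,w,h,k):return cv2.resize(i[y:y+h,x:x+w],None,fx=k,fy=k,interpolation=cv2.INTER_CUBIC)
a=np.vstack([np.hstack([c(t,250,270,100,100,3),c(t,370,230,80,120,2.5)[:300]]),np.hstack([c(s,300,180,100,100,3),c(s,400,190,80,100,3)[:, :200]])])
a2=np.vstack([c(t,130,215,75,150,4)])
o=np.zeros((600,800,3),np.uint8);o[:,:500]=a;o[:,500:800]=a2
cv2.imwrite('pics/crop1.png',o)
E
```

```text
(no output)
```

View pics/crop1.png

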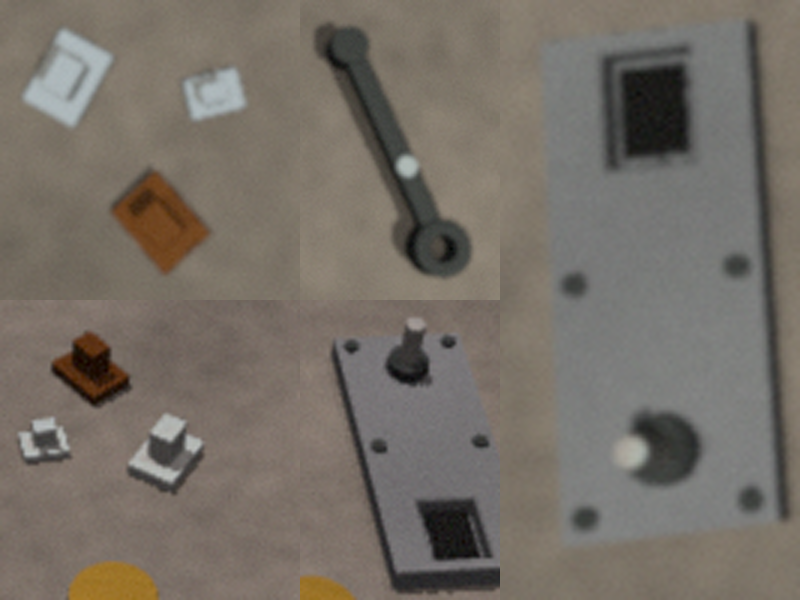

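The crop confirms both: the big white anvil, with its block top at top (271,294.7) and scene (357,222), and the big lever, with its stud at top (412.8,296.4) and scene ~(240,216).

```bash
python3 - <<'E'
from h import *
np.set_printoptions(precision=4,suppress=True)
T=lambda x,y:('top0',(x,y));S=lambda x,y:('scene0',(x,y))
print('anvil top',tri(T(271,294.7),S(357,222)))
print('stud',tri(T(412.8,296.4),S(240,216)))
print('post',tri(T(162.5,328.2),S(438.7,198.7)))
hub=onz('top0',(426,328.8),.042);toe=onz('top0',(389.6,248.4),.042)
print('hub,toe',hub,toe,np.linalg.norm(hub-toe), onz('top0',(412.8,296.4),.046))
c=[onz('top0',(250+a/3,270+b/3),.012) for a,b in [(67,28),(113,60),(72,128),(23,92)]]
print('foot',np.mean(c,0),[np.linalg.norm(c[i]-c[i-1]) for i in range(4)],'ang',np.degrees(np.arctan2(*( (c[0]-c[3]+c[1]-c[2])[[1,0]]))))
f=[(130+(a-500)/4,215+b/4) for a,b in [(603,52),(692,46),(696,158),(606,170)]]
p=[onz('top0',q,.02) for q in f];pk=np.mean(p,0);print('pocket',pk,p)
po=onz('top0',(162.5,328.2),.07);print('post',po,np.linalg.norm((po-pk)[:2]),np.degrees(np.arctan2(*(pk-po)[[1,0]])))
pl=[onz('top0',(130+(a-500)/4,215+b/4),.02) for a,b in [(543,42),(750,20),(782,520),(562,545)]]
print('plate',np.mean(pl,0),[np.linalg.norm(pl[i]-pl[i-1]) for i in range(4)],np.degrees(np.arctan2(*(pl[0]+pl[1]-pl[2]-pl[3])[[1,0]])))
E
```

```text
anvil top (array([0.5024, 0.0132, 0.0393]), [0.0009031555288672125, 0.0009031555288671863])
stud (array([ 0.5049, -0.2599,  0.042 ]), [9.412754893237573e-05, 9.412754893243103e-05])
post (array([0.4356, 0.2055, 0.065 ]), [0.000717797324967492, 0.0007177973249675137])
hub,toe [ 0.4446 -0.2839  0.042 ] [ 0.5971 -0.2158  0.042 ] 0.16702854256392105 [ 0.5047 -0.259   0.046 ]
foot [0.5022 0.0115 0.012 ] [np.float64(0.05074377202986236), np.float64(0.037467644925624446), np.float64(0.05163871106129034), np.float64(0.04028964697912766)] ang -30.90321003577247
pocket [0.6049 0.2271 0.02  ] [array([0.6321, 0.2528, 0.02  ]), array([0.6362, 0.2081, 0.02  ]), array([0.5792, 0.2016, 0.02  ]), array([0.5722, 0.246 , 0.02  ])]
post [0.4356 0.2045 0.07  ] 0.17079261436076526 7.591637043219991
plate [0.5204 0.2152 0.02  ] [np.float64(0.24847718853888795), np.float64(0.10457491883811919), np.float64(0.24830815799245623), np.float64(0.10576761482576884)] 7.638289551374746
```

Measured values agree with the stated heights and sizes. I'll move above the anvil.

```bash
python3 -m jog '[[[-0.33,-0.33,0.04,0],[-0.33,-0.33,0.04,0],[-0.33,-0.33,0.04,0],[-0.33,-0.33,0.04,0],[-0.33,-0.33,0.04,0],[-0.33,-0.33,0.04,0],[-0.33,-0.33,0.04,0],[-0.33,-0.33,0.04,0]]]' 1
python3 -m jog '[[[-0.33,-0.33,0.04,0],[-0.33,-0.33,0.04,0],[-0.33,-0.33,0.04,0],[-0.33,-0.33,0.04,0],[-0.33,-0.33,0.04,0],[-0.33,-0.33,0.04,0],[-0.33,-0.33,0.04,0],[-0.33,-0.33,0.04,0]]]'
python3 -m jog '[[[-0.33,-0.33,0.04,0],[-0.33,-0.33,0.04,0],[0,0,0,0.03],[0,0,0,0.03],[0,0,0,0.026],[0,0,0,0],[0,0,0,0]]]'
```

```text
t: 0.82
tcp_pos: [0.314, 0.3411, 0.2107]
eef_rot: [[-0.964, 0.266, -0.0], [0.266, 0.964, 0.0], [0.0, 0.0, -1.0]]
ft_force: [1.4, 1.0, 1.1]
width: 1.003
grasp_force: 0.0
t: 1.48
tcp_pos: [0.4615, 0.0813, 0.1853]
eef_rot: [[-0.964, 0.265, 0.0], [0.265, 0.964, 0.0], [-0.0, 0.0, -1.0]]
ft_force: [1.5, 0.3, -0.0]
width: 0.998
grasp_force: 0.0
t: 2.07
tcp_pos: [0.4978, 0.0183, 0.1788]
eef_rot: [[-0.86, 0.511, -0.0], [0.511, 0.86, 0.0], [0.0, -0.0, -1.0]]
ft_force: [-0.7, -0.1, 0.3]
width: 1.003
grasp_force: 0.0
```

```bash
python3 - <<'E'
from h import *
snap('wrist','w1'); print(proj('w1',(.5024,.0132,.04)),proj('w1',(.5022,.0115,.012)))
i=cv2.imread('pics/w1.png')
u,v=map(int,proj('w1',(.5022,.0120,.02))); print(u,v)
x0,y0=max(u-100,0),max(v-75,0); c=i[y0:y0+150,x0:x0+200]; print(x0,y0,c.shape)
cv2.imwrite('pics/c2.png',cv2.resize(c,None,fx=4,fy=4,interpolation=cv2.INTER_CUBIC))
E
```

```text
[312.80453568 245.57561988] [311.28291771 238.67635994]
311 240
211 165 (150, 200, 3)
```

View pics/c2.png

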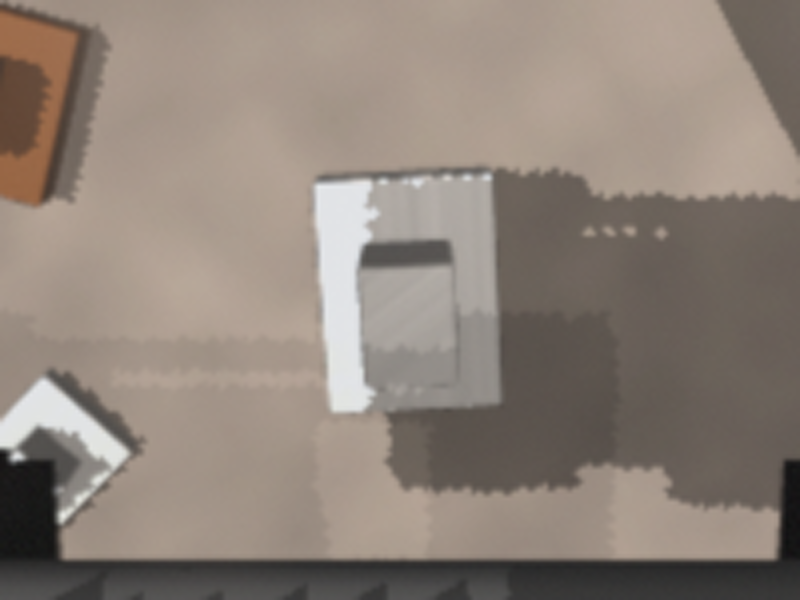

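The wrist crop shows the anvil's foot corners at (316,181), (493,173), (500,404), (331,411) in the crop. The block top is centred on crop (410,327), and the anvil is turned about 2.5°.

```bash
python3 - <<'E'
from h import *
f=lambda a,b:(211+a/4,165+b/4)
c=[onz('w1',f(*q),.012) for q in [(316,181),(493,173),(500,404),(331,411)]]
m=np.mean(c,0);l=(c[0]+c[1]-c[2]-c[3])
print(m,np.degrees(np.arctan2(l[1],l[0])),[np.linalg.norm(c[i]-c[i-1]) for i in range(4)])
t=onz('w1',f(410,327),.04);print(t)
p=tri(('top0',(271,294.7)),('w1',f(410,327)));print('tri',p)
s=manip.get_state();R=np.array(s['eef_rot']);print(np.degrees(np.arctan2(R[1,1],R[0,1])),totool([*(( m+t)/2)[:2],.029]-np.array(s['tcp_pos'])),s['tcp_pos'])
E
```

```text
[0.5032075  0.01323969 0.012     ] 151.87159456758354 [np.float64(0.05330899963137847), np.float64(0.03910670988673928), np.float64(0.05338775498348291), np.float64(0.0388902085835237)]
[0.50355272 0.01318108 0.04      ]
tri (array([0.50305531, 0.01268215, 0.03930139]), [0.0007607172349742629, 0.0007607172349741597])
59.305187104392154 [-0.09315199 -0.01990424  1.87326537] [0.49780573 0.01837078 0.17886245]
```

```bash
python3 -m jog '[[[-0.093,-0.02,0.1,0],[0,0,0.3,-0.0144],[0,0,0.35,0],[0,0,0.35,0],[0,0,0.35,0],[0,0,0.25,0],[0,0,0.12,0],[0,0,0.05,0]]]' 1
python3 -m jog '[[[0,0,0,0],[0,0,0,0],[0,0,0,0],[0,0,0,0],[0,0,0,0],[0,0,0,0],[0,0,0,0]]]' 0 45
```

```text
t: 2.78
tcp_pos: [0.5026, 0.0125, 0.0276]
eef_rot: [[-0.881, 0.473, -0.002], [0.473, 0.881, -0.001], [0.002, -0.002, -1.0]]
ft_force: [0.1, -0.6, 0.4]
width: 0.999
grasp_force: 0.0
t: 3.37
tcp_pos: [0.5036, 0.0132, 0.0296]
eef_rot: [[-0.881, 0.474, 0.001], [0.474, 0.881, 0.0], [-0.0, 0.001, -1.0]]
ft_force: [0.5, -0.3, 0.7]
width: 0.555
grasp_force: 0.0
```

```bash
python3 -m jog '[[[0,0,0,0],[0,0,0,0],[0,0,0,0],[0,0,0,0],[0,0,0,0],[0,0,0,0],[0,0,0,0],[0,0,0,0]]]' 0 45
python3 -m jog '[[[0,0,-0.1,0],[0,0,-0.3,0],[0,0,-0.4,0],[0,0,-0.3,0],[0,0,0,0]]]'
```

```text
t: 4.03
tcp_pos: [0.5035, 0.013, 0.0293]
eef_rot: [[-0.881, 0.474, -0.0], [0.474, 0.881, 0.0], [0.0, 0.0, -1.0]]
ft_force: [0.3, 0.4, 0.9]
width: 0.227
grasp_force: 45.0
t: 4.45
tcp_pos: [0.5061, 0.013, 0.1223]
eef_rot: [[-0.88, 0.474, 0.007], [0.474, 0.88, 0.002], [-0.005, 0.005, -1.0]]
ft_force: [0.9, -1.0, -0.2]
width: 0.227
grasp_force: 45.0
```

```bash
python3 -m jog '[[[0.019,0.37,0,0],[0.019,0.37,0,0],[0.019,0.37,0,0],[0.019,0.37,0,0],[0.019,0.37,0,0],[0.019,0.37,0,0],[0.019,0.37,0,0],[0.019,0.37,0,0]]]'
python3 -m jog '[[[0,0,0,-0.0333],[0,0,0,-0.0333],[0,0,0,-0.0333],[0,0,0,-0.0333],[0,0,0,-0.0333],[0,0,0,-0.0333],[0,0,0,0],[0,0,0,0]]]'
python3 - <<'E'
from h import *
snap('wrist','w2'); 
s=manip.get_state();R=np.array(s['eef_rot']);print(s['tcp_pos'],np.degrees(np.arctan2(R[1,1],R[0,1])),onz('top0',(224,160),.095))
E
```

```text
t: 5.12
tcp_pos: [0.6051, 0.2287, 0.1171]
eef_rot: [[-0.881, 0.474, -0.001], [0.474, 0.881, -0.0], [0.0, -0.0, -1.0]]
ft_force: [-0.8, -0.8, -0.3]
width: 0.227
grasp_force: 45.0
t: 5.78
tcp_pos: [0.6049, 0.2272, 0.1172]
eef_rot: [[-0.991, -0.13, -0.0], [-0.13, 0.991, 0.0], [0.0, 0.0, -1.0]]
ft_force: [-0.1, -1.3, -0.4]
width: 0.223
grasp_force: 45.0
[0.60486401 0.22723309 0.1171769 ] 97.45206327665642 [0.75171604 0.10580765 0.095     ]
```

View pics/w2.png

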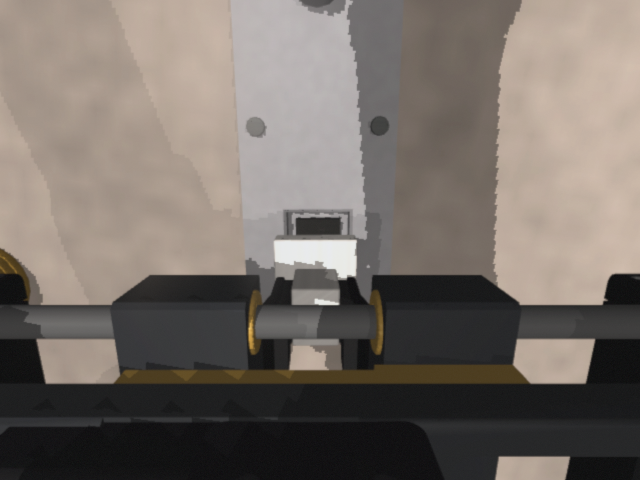

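The view shows the pocket's post-side edge at about (284–352,210) and the anvil's foot edge at about (275–356,238). I'll enlarge it.

```bash
python3 - <<'E'
from h import *
i=cv2.imread('pics/w2.png')[195:285,255:375]
cv2.imwrite('pics/c3.png',cv2.resize(i,(800,600),interpolation=cv2.INTER_CUBIC))
E
```

```text
(no output)
```

View pics/c3.png

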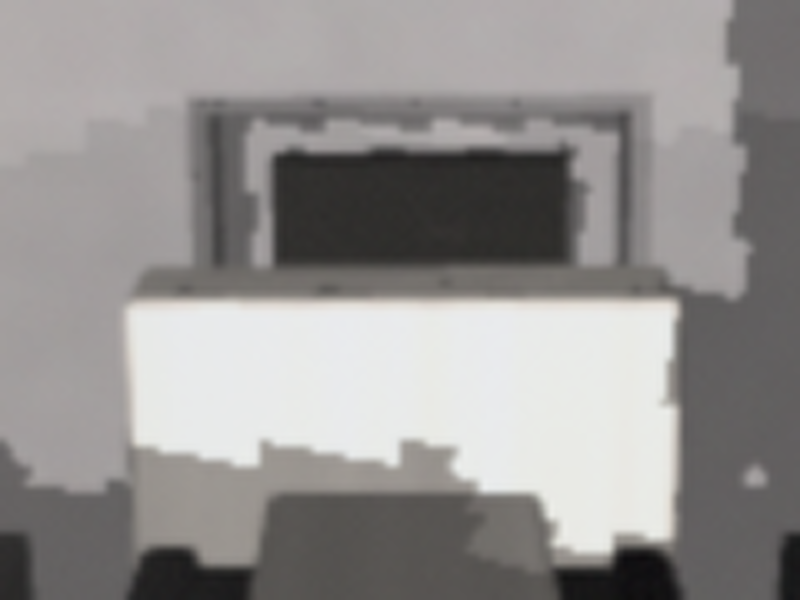

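The mouth's outer edge is at crop (192–650, 98) and its inner edge at (215–630, 112). The foot-top edge is at crop (127–680, 300).

```bash
python3 - <<'E'
from h import *
f=lambda a,b:(255+a/6.6667-.43,195+b/6.6667-.43)
s=manip.get_state();p=np.array(s['tcp_pos']);R=np.array(s['eef_rot']);th=np.degrees(np.arctan2(R[1,1],R[0,1]))
zt=p[2]-.029+.012
for n,a,b,z in [('out',(192,98),(650,98),.02),('in',(215,112),(630,112),.02),('foot',(127,300),(680,300),zt),('footbot',(142,268),(668,268),zt-.012)]:
    A=onz('w2',f(*a),z);B=onz('w2',f(*b),z);d=B-A;m=(A+B)/2
    print(n,'mid',m,'len',np.linalg.norm(d),'ang',np.degrees(np.arctan2(d[1],d[0])),'relTCP tool mm',(R.T@(m-p))[:2]*1000)
A=[onz('w2',q,.02) for q in [(232,0),(245,260)]];d=A[0]-A[1];print('plate edge',np.degrees(np.arctan2(d[1],d[0])),th-90)
E
```

```text
out mid [0.57495707 0.22423766 0.02      ] len 0.047242197149056336 ang 97.47776406228927 relTCP tool mm [30.00637571  0.90286975]
in mid [0.57637862 0.22458299 0.02      ] len 0.04286932033644237 ang 97.47772575379472 relTCP tool mm [28.55204481  1.06091069]
foot mid [0.5776495  0.22279941 0.1001769 ] len 0.03923180794809899 ang 97.47720026798409 relTCP tool mm [27.55331086 -0.8676193 ]
footbot mid [0.57797144 0.22295199 0.0881769 ] len 0.03989043180150939 ang 97.47729119209997 relTCP tool mm [27.20979188 -0.75880816]
plate edge -172.55329832319035 7.452063276656418
```

```bash
python3 -m jog '[[[0,0.023,0.1,0],[0,0,0.25,0],[0,0,0.25,0],[0,0,0.1,0],[0,0,0,0],[0,0,0,0]]]'
python3 - <<'E'
from h import *
snap('wrist','w3'); 
s=manip.get_state();print(s['tcp_pos'])
i=cv2.imread('pics/w3.png')[195:285,255:375]
cv2.imwrite('pics/c4.png',cv2.resize(i,(800,600),interpolation=cv2.INTER_CUBIC))
E
```

```text
t: 6.33
tcp_pos: [0.6046, 0.2292, 0.0612]
eef_rot: [[-0.991, -0.133, -0.001], [-0.133, 0.991, -0.0], [0.001, -0.0, -1.0]]
ft_force: [-0.3, 0.1, 0.4]
width: 0.225
grasp_force: 45.0
[0.60520927 0.22933425 0.0620956 ]
```

View pics/c4.png

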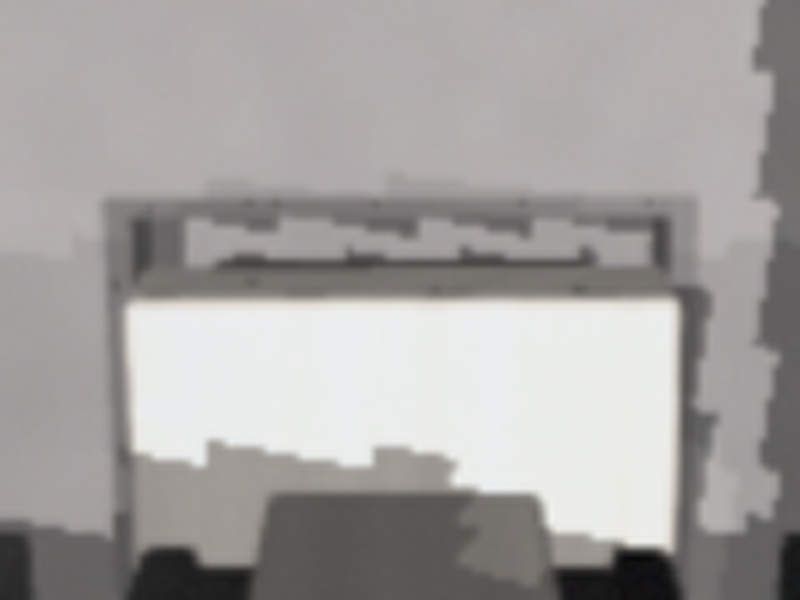

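The mouth's outer edge is now at crop (105–697, 202) and its inner edge at (133–670, 217). The foot-top edge is at (127–680, 300), so y is centred to within 0.3 mm.

```bash
python3 - <<'E'
from h import *
f=lambda a,b:(255+a/6.6667-.43,195+b/6.6667-.43)
s=manip.get_state();p=np.array(s['tcp_pos']);R=np.array(s['eef_rot'])
zt=p[2]-.029+.012
for n,a,b,z in [('out',(105,202),(697,202),.02),('in',(133,217),(670,217),.02),('foot',(127,300),(680,300),zt),('footbot',(140,268),(668,268),zt-.012)]:
    m=(onz('w3',f(*a),z)+onz('w3',f(*b),z))/2
    print(n,'relTCP tool mm',(R.T@(m-p))[:2]*1000)
E
```

```text
out relTCP tool mm [30.53722204 -1.11597824]
in relTCP tool mm [29.30733637 -1.07612699]
foot relTCP tool mm [28.32819985 -0.89155117]
footbot relTCP tool mm [27.98958664 -0.86510234]
```

Aligned. Lower it in.

```bash
python3 -m jog '[[[0,0,0.1,0],[0,0,0.08,0],[0,0,0.04,0],[0,0,0,0]]]' - 60
python3 -m jog '[[[0,0,0.04,0],[0,0,0,0]]]'
```

```text
t: 6.72
tcp_pos: [0.6042, 0.229, 0.0428]
eef_rot: [[-0.991, -0.134, -0.001], [-0.134, 0.991, -0.001], [0.001, -0.0, -1.0]]
ft_force: [-0.4, -0.1, -1.1]
width: 0.224
grasp_force: 60.0
t: 6.88
tcp_pos: [0.6049, 0.2292, 0.0405]
eef_rot: [[-0.991, -0.133, 0.0], [-0.133, 0.991, 0.0], [-0.0, 0.0, -1.0]]
ft_force: [0.2, 0.4, -0.8]
width: 0.227
grasp_force: 60.0
```

```bash
for i in 1; do python3 -m jog '[[[0,0,0.03,0],[0,0,0.02,0],[0,0,0,0]]]'; done; python3 -m jog '[[[0,0,0.02,0],[0,0,0.02,0],[0,0,0,0]]]'
```

```text
t: 7.13
tcp_pos: [0.6051, 0.2293, 0.0373]
eef_rot: [[-0.991, -0.133, 0.001], [-0.133, 0.991, 0.001], [-0.001, 0.0, -1.0]]
ft_force: [-2.4, -1.2, 8.0]
width: 0.225
grasp_force: 60.0
t: 7.38
tcp_pos: [0.6054, 0.2293, 0.037]
eef_rot: [[-0.991, -0.133, 0.001], [-0.133, 0.991, 0.001], [-0.001, 0.001, -1.0]]
ft_force: [-14.5, -4.3, 34.6]
width: 0.224
grasp_force: 60.0
```

```bash
python3 -m jog '[[[0,0,-0.025,0],[0,0,0,0]]]'
python3 - <<'E'
from h import *
snap('wrist','w4');snap('scene','s4')
s=manip.get_state();print(s['tcp_pos'],s['ft_force'])
i=cv2.resize(cv2.imread('pics/w4.png')[195:285,255:375],(800,600),interpolation=cv2.INTER_CUBIC)
j=cv2.imread('pics/s4.png')[225:295,405:485]
o=np.vstack([cv2.resize(i,(400,300)),cv2.resize(j,(400,300),interpolation=cv2.INTER_CUBIC)])
cv2.imwrite('pics/c5.png',o)
E
```

```text
t: 7.55
tcp_pos: [0.6054, 0.2294, 0.0373]
eef_rot: [[-0.991, -0.133, 0.002], [-0.133, 0.991, 0.001], [-0.002, 0.001, -1.0]]
ft_force: [-5.5, -2.1, 16.8]
width: 0.224
grasp_force: 60.0
[0.60543892 0.22941245 0.03726385] [-6.13154732 -1.84736987 16.53814141]
```

View pics/c5.png

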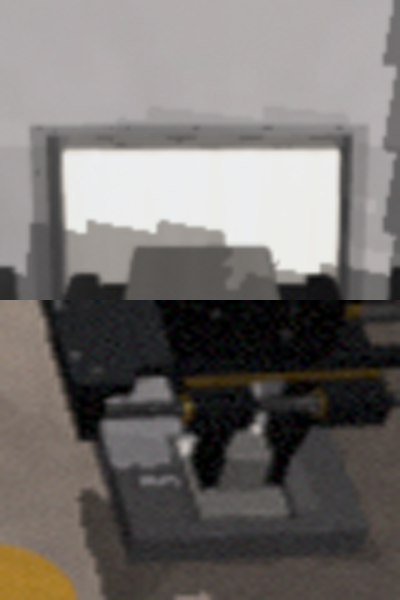

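The anvil sits in the mouth with its foot top level, and it hasn't shifted in the grip. It took a firm 34 N push at TCP z 0.037, which matches fully home. I'll unload it, open and rise.

```bash
python3 -m jog '[[[0,0,-0.012,0],[0,0,0,0],[0,0,0,0]]]'
python3 -m jog '[[[0,0,0,0],[0,0,0,0],[0,0,0,0],[0,0,0,0],[0,0,0,0],[0,0,0,0]]]' 0.7
python3 -m jog '[[[0,0,-0.1,0],[0,0,-0.3,0],[0,0,-0.4,0],[0,0,-0.4,0],[0,0,-0.3,0],[0,0,0,0]]]' 0.7
```

```text
t: 7.9
tcp_pos: [0.6054, 0.2294, 0.0373]
eef_rot: [[-0.991, -0.134, 0.001], [-0.134, 0.991, 0.001], [-0.001, 0.001, -1.0]]
ft_force: [-2.2, -1.3, 10.3]
width: 0.222
grasp_force: 60.0
t: 8.4
tcp_pos: [0.6047, 0.2291, 0.0361]
eef_rot: [[-0.991, -0.134, -0.0], [-0.134, 0.991, -0.0], [0.0, -0.0, -1.0]]
ft_force: [0.3, 0.7, -1.1]
width: 0.596
grasp_force: 0.0
t: 8.9
tcp_pos: [0.6074, 0.2299, 0.163]
eef_rot: [[-0.991, -0.133, 0.008], [-0.133, 0.991, 0.004], [-0.008, 0.003, -1.0]]
ft_force: [0.2, 0.8, 0.3]
width: 0.701
grasp_force: 0.0
```

```bash
python3 -c "
from h import *
snap('wrist','w5');snap('top','t5');snap('scene','s5')"
python3 -m jog '[[[0.158,-0.453,-0.02,0],[0.158,-0.453,-0.02,0],[0.158,-0.453,-0.02,0],[0.158,-0.453,-0.02,0],[0.158,-0.453,-0.02,0],[0.158,-0.453,-0.02,0],[0.158,-0.453,-0.02,0],[0.158,-0.453,-0.02,0]]]' 0.7
python3 -m jog '[[[0.158,-0.453,-0.02,0],[0.158,-0.453,-0.02,0],[0.158,-0.453,-0.02,0],[0.158,-0.453,-0.02,0],[0.158,-0.453,-0.02,0],[0,0,0,-0.031],[0,0,0,-0.031],[0,0,0,-0.03]]]'
python3 -m jog '[[[0,0,0,0],[0,0,0,0]]]'
python3 - <<'E'
from h import *
snap('wrist','w6');print(proj('w6',(.5049,-.2597,.046)),proj('w6',(.4446,-.2839,.042)),proj('w6',(.5971,-.2158,.042)),manip.get_state()['tcp_pos'])
print('anvil in w5',proj('w5',(.605,.2272,.03)),proj('w5',(.4356,.2045,.07)))
E
```

```text
t: 9.72
tcp_pos: [0.5417, -0.0733, 0.1679]
eef_rot: [[-0.991, -0.134, -0.002], [-0.134, 0.991, 0.0], [0.002, 0.0, -1.0]]
ft_force: [0.3, 0.3, -0.2]
width: 0.702
grasp_force: 0.0
t: 10.38
tcp_pos: [0.5037, -0.2602, 0.1756]
eef_rot: [[-0.911, -0.413, -0.003], [-0.413, 0.911, 0.001], [0.002, 0.002, -1.0]]
ft_force: [1.0, 0.9, 0.5]
width: 0.7
grasp_force: 0.0
t: 10.55
tcp_pos: [0.5043, -0.2594, 0.1761]
eef_rot: [[-0.913, -0.408, -0.002], [-0.408, 0.913, 0.001], [0.001, 0.001, -1.0]]
ft_force: [0.1, 0.8, 0.2]
width: 0.7
grasp_force: 0.0
[315.63841745 241.58696175] [318.91210807 157.72776991] [318.42608576 353.45151268] [ 0.50442496 -0.2593979   0.17628261]
anvil in w5 [312.71430328 234.97266523] [312.02041988 -40.18625684]
```

```bash
python3 - <<'E'
from h import *
a=cv2.imread('pics/w6.png')[115:265,265:375];b=cv2.imread('pics/w5.png')[190:290,260:360];c=cv2.imread('pics/s5.png')[190:290,400:490]
o=np.zeros((600,800,3),np.uint8)
r=lambda i,k:cv2.resize(i,None,fx=k,fy=k,interpolation=cv2.INTER_CUBIC)
o[:600,:440]=r(a,4);o[:300,450:750]=r(b,3);o[300:600,450:720]=r(c,3)
cv2.imwrite('pics/c6.png',o)
E
```

```text
(no output)
```

View pics/c6.png

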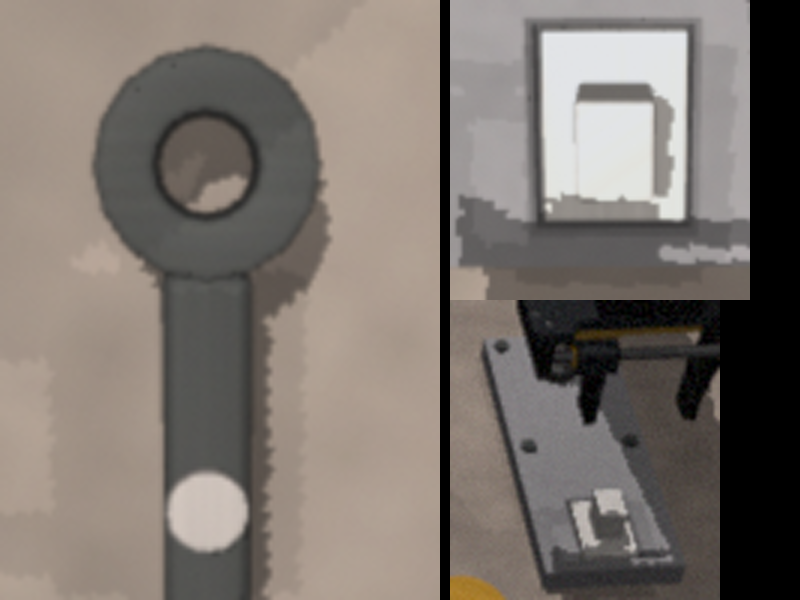

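The anvil sits flush in the pocket. The lever's hub centre is at wrist pixel (316.6,155.1) and the stud at (316.6,242.9), with the arm parallel to the image columns, so the tool is aligned with it.

```bash
python3 - <<'E'
from h import *
np.set_printoptions(precision=4,suppress=True)
q=(316.4,242.5);h=(316.4,154.8)
s=manip.get_state();p=np.array(s['tcp_pos']);R=np.array(s['eef_rot'])
st=onz('w6',q,.046);hb=onz('w6',h,.042);d=st-hb
print(st,hb,np.linalg.norm(d),'ang',np.degrees(np.arctan2(d[1],d[0])),'tool y',np.degrees(np.arctan2(R[1,1],R[0,1])))
print('tri',tri(('w6',q),('top0',(412.8,296.4)),('scene0',(240,216))))
print(totool([st[0],st[1],.026]-p))
E
```

```text
[ 0.5053 -0.2588  0.046 ] [ 0.4434 -0.2865  0.042 ] 0.0679620331433238 ang 24.096208564417147 tool y 114.05157471809783
tri (array([ 0.5055, -0.2593,  0.0431]), [0.0008440033072531419, 0.0007343970119744659, 0.000568959254733526])
[-0.0153 -0.0002  1.8785]
```

```bash
python3 -m jog '[[[-0.02,0.01,0.2,0],[0,0,0.35,0],[0,0,0.35,0],[0,0,0.35,0],[0,0,0.35,0],[0,0,0.2,0],[0,0,0.078,0],[0,0,0,0]]]' 0.7
python3 -m jog '[[[0,0,0,0],[0,0,0,0],[0,0,0,0],[0,0,0,0],[0,0,0,0],[0,0,0,0],[0,0,0,0],[0,0,0,0]]]' 0 60
python3 -m jog '[[[0,0,0,0],[0,0,0,0],[0,0,0,0],[0,0,0,0],[0,0,0,0]]]' 0 60
```

```text
t: 11.27
tcp_pos: [0.5049, -0.2578, 0.0254]
eef_rot: [[-0.913, -0.409, -0.003], [-0.409, 0.913, 0.001], [0.002, 0.002, -1.0]]
ft_force: [-0.2, 0.8, 0.3]
width: 0.699
grasp_force: 0.0
t: 11.93
tcp_pos: [0.5059, -0.2581, 0.0269]
eef_rot: [[-0.912, -0.411, -0.0], [-0.411, 0.912, 0.0], [-0.0, 0.0, -1.0]]
ft_force: [-1.5, 0.7, 1.7]
width: 0.202
grasp_force: 60.0
t: 12.35
tcp_pos: [0.5059, -0.2582, 0.0269]
eef_rot: [[-0.912, -0.411, -0.0], [-0.411, 0.912, 0.0], [-0.0, 0.0, -1.0]]
ft_force: [-1.8, 2.1, 5.5]
width: 0.201
grasp_force: 60.0
```

```bash
python3 -m jog '[[[0,0,-0.05,0],[0,0,-0.12,0],[0,0,-0.25,0],[0,0,-0.35,0],[0,0,-0.35,0],[0,0,-0.2,0],[0,0,-0.08,0],[0,0,0,0]]]'
python3 - <<'E'
from h import *
snap('scene','s7');snap('wrist','w7');s=manip.get_state();print(s['tcp_pos'],s['ft_force'],s['wrist_torque'])
E
```

```text
t: 13.02
tcp_pos: [0.5065, -0.2587, 0.1403]
eef_rot: [[-0.912, -0.41, 0.002], [-0.41, 0.912, -0.001], [-0.002, -0.002, -1.0]]
ft_force: [0.3, -0.4, -6.0]
width: 0.2
grasp_force: 60.0
[ 0.50531129 -0.25798518  0.13775093] [-0.59445027 -0.20394588 -6.25334287] [0.09193187 0.10786194 0.0033498 ]
```

The lever is up, at about 6 N on the wrist. Carry it to the post.

```bash
python3 -m jog '[[[-0.06,0.135,0,0],[-0.12,0.27,0,0],[-0.12,0.27,0,0],[-0.12,0.27,0,0],[-0.12,0.27,0,0],[-0.12,0.27,0,0],[-0.12,0.27,0,0],[-0.12,0.27,0,0]]]'
python3 -m jog '[[[-0.12,0.27,0,0],[-0.12,0.27,0,0],[-0.12,0.27,0,0],[-0.12,0.27,0,0],[-0.12,0.27,0,0],[-0.12,0.27,0,0],[-0.12,0.27,0,0],[-0.12,0.27,0,0]]]'
python3 -m jog '[[[-0.12,0.27,0,0],[-0.12,0.27,0,0],[-0.12,0.27,0,0],[-0.12,0.27,0,0],[-0.06,0.14,0,0],[0,0,0,0.01],[0,0,0,0.02],[0,0,0,0.02]]]'
python3 -m jog '[[[0,0,0,0.02],[0,0,0,0.015],[0,0,0,0.007],[0,0,0,0],[0,0,0,0],[0,0,0,0]]]'
python3 - <<'E'
from h import *
np.set_printoptions(precision=4,suppress=True)
snap('wrist','w8');snap('scene','s8');snap('top','t8');s=manip.get_state();R=np.array(s['eef_rot']);p=np.array(s['tcp_pos'])
print(p,np.degrees(np.arctan2(R[1,1],R[0,1])),s['ft_force'],s['wrist_torque'],totool(np.array([.5028,.2156,p[2]])-p))
for n,q in [('w8',(.4364,.207,.07)),('s8',(.4364,.207,.07)),('t8',(.4364,.207,.07))]:print(n,proj(n,q))
E
```

```text
t: 13.78
tcp_pos: [0.5039, -0.0791, 0.1374]
eef_rot: [[-0.912, -0.411, -0.002], [-0.411, 0.912, 0.0], [0.002, 0.001, -1.0]]
ft_force: [0.8, 0.3, -5.7]
width: 0.2
grasp_force: 60.0
t: 14.45
tcp_pos: [0.5028, 0.1096, 0.1374]
eef_rot: [[-0.912, -0.411, -0.002], [-0.411, 0.912, -0.001], [0.002, 0.0, -1.0]]
ft_force: [1.1, -0.3, -5.2]
width: 0.199
grasp_force: 60.0
t: 15.12
tcp_pos: [0.5026, 0.2146, 0.1376]
eef_rot: [[-0.965, -0.26, -0.002], [-0.26, 0.965, -0.001], [0.002, -0.001, -1.0]]
ft_force: [-0.4, 0.2, -5.0]
width: 0.197
grasp_force: 60.0
t: 15.62
tcp_pos: [0.5033, 0.2147, 0.1386]
eef_rot: [[-0.991, -0.135, -0.0], [-0.135, 0.991, -0.0], [0.0, -0.0, -1.0]]
ft_force: [-0.5, -0.2, -4.8]
width: 0.201
grasp_force: 60.0
[0.5035 0.2148 0.1388] 97.70916670706623 [ 0.5589  0.501  -5.1393] [ 0.0489 -0.0464  0.0206] [0.0072 0.0111 0.    ]
w8 [318.9065 153.0003]
s8 [439.9803 197.3225]
t8 [161.1889 327.7463]
```

```bash
python3 - <<'E'
from h import *
a=cv2.imread('pics/w8.png')[85:235,265:375];b=cv2.imread('pics/s8.png')[140:290,400:490]
o=np.hstack([cv2.resize(i,None,fx=4,fy=4,interpolation=cv2.INTER_CUBIC) for i in (a,b)])
cv2.imwrite('pics/c7.png',o)
E
```

```text
(no output)
```

View pics/c7.png

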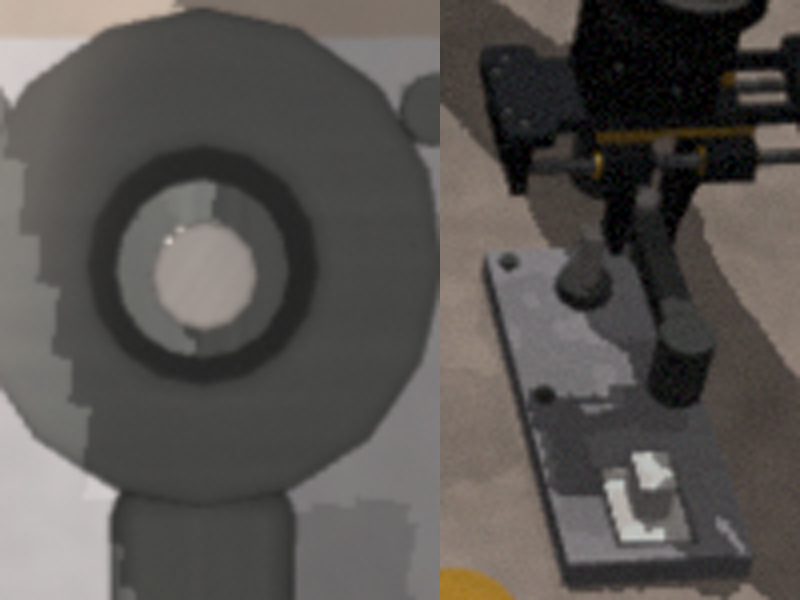

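The wrist crop shows the post top (crop 205.5,275.5) inside the bore (top rim centre 204,264.5; bottom rim centre 202.5,267). The toe points at the anvil.

```bash
python3 - <<'E'
from h import *
f=lambda a,b:(265+a/4-.375,85+b/4-.375)
s=manip.get_state();p=np.array(s['tcp_pos']);R=np.array(s['eef_rot']);u=p[2]-.0269
for n,q,z in [('boretop',(204,264.5),u+.042),('borebot',(202.5,267),u),('hubtop',(207,255),u+.042),('post',(205.5,275.5),.07)]:
    m=onz('w8',f(*q),z);print(n,m,(R.T@(m-p))[:2]*1000)
a,b=onz('w8',f(90,264),u+.042),onz('w8',f(318,264),u+.042);print('bore d',np.linalg.norm(a-b))
a,b=onz('w8',f(154,275),.07),onz('w8',f(257,275),.07);print('post d',np.linalg.norm(a-b))
# levelness: arm-edge direction vs jig; plate-scale
E
```

```text
boretop [0.43621334 0.20496785 0.1539149 ] [67.98542084 -0.71419048]
borebot [0.43611137 0.20481085 0.1119149 ] [68.10530327 -0.85796883]
hubtop [0.43536467 0.20512267 0.1539149 ] [68.80565527 -0.44692191]
post [0.43690928 0.20535437 0.07      ] [67.23947817 -0.42827543]
bore d 0.020396535570194746
post d 0.01505946444755957
```

The bore is vertical, so the lever is level, and the hub is within 1 mm of the post axis. A final small shift, lower to about 3 cm clear, settle and check.

```bash
python3 -m jog '[[[-0.01,0.005,0.03,0],[0,0,0.06,0],[0,0,0.04,0],[0,0,0.02,0],[0,0,0,0],[0,0,0,0],[0,0,0,0],[0,0,0,0]]]'
python3 -m jog '[[[0,0,0,0],[0,0,0,0],[0,0,0,0],[0,0,0,0],[0,0,0,0],[0,0,0,0]]]'
python3 - <<'E'
from h import *
s=manip.get_state();print(s['tcp_pos'],np.abs(s['qd']).max(),s['width'],s['grasp_force'],s['ft_force'])
d=snap('wrist','w9');i=d['img'][85:235,265:375]
g=cv2.cvtColor(i,cv2.COLOR_BGR2GRAY)
# post-top bright blob inside bore
n,l,st,c=cv2.connectedComponentsWithStats((g[35:105,20:85]>140).astype(np.uint8));print([(x[4],(y+[285,120]).round(1)) for x,y in zip(st,c)][1:6])
P=np.array(s['tcp_pos']);R=np.array(s['eef_rot'])
for x,y in zip(st[1:],c[1:]):
    if x[4]>200: m=onz('w9',y+[285,120],.07);print((R.T@(m-P))[:2]*1000)
# dark bore wall ring
n,l,st,c=cv2.connectedComponentsWithStats((g<45).astype(np.uint8));print([(x[:4]+[265,85,0,0]).tolist()+[int(x[4])] for x in st[1:] if x[4]>100])
E
```

```text
t: 16.43
tcp_pos: [0.5044, 0.2154, 0.127]
eef_rot: [[-0.991, -0.134, 0.0], [-0.134, 0.991, 0.0], [-0.0, 0.0, -1.0]]
ft_force: [-1.0, 0.5, -4.4]
width: 0.197
grasp_force: 60.0
t: 16.93
tcp_pos: [0.5043, 0.2153, 0.1269]
eef_rot: [[-0.991, -0.134, 0.0], [-0.134, 0.991, 0.0], [-0.0, 0.0, -1.0]]
ft_force: [-0.2, 0.1, -5.3]
width: 0.203
grasp_force: 60.0
[0.50429164 0.21531202 0.12688229] 0.15041368526735863 0.20279342977822917 59.99993333593011 [-0.23503597  0.14650634 -5.27839023]
[(np.int32(474), array([314.2, 151.4]))]
[68.15880535 -1.27619559]
[[291, 122, 53, 58, 748]]
```

```bash
python3 -c "
from rig import manip
print(manip.finish_job())"
```

```text
the job is handed in; nothing more can be done
None
```

The job is handed in after about 17 s. The anvil is pressed home and flush in the pocket, and the lever is held still and level with its hub within about 1 mm of the post axis, roughly 30 mm above the post, and its toe over the anvil.

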